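# Anchor the book rack and extend its locking bookend by one hole

### The arm

A 7-joint arm with a two-finger parallel gripper is mounted at the origin on the work surface. World frame = base frame: x ahead of the robot, y to its left, z up, the work surface at z = 0. Lengths are in m, angles in rad, forces in N, time in s.
With the tool pointing down it reaches from about 0.425 to 0.875 m from the base axis. Payload 4.7 kg.
Tool frame: the origin (TCP) lies midway between the tips of the shut fingers; the grasp point (between the pads) lies 19 mm behind it; z points along the fingers, y is the line along which they close (so a half turn about z gives the same grasp; the last joint's range is limited). The gripper opens to 87 mm and grips with 3 to 60 N. Pads are 19 mm wide; open, the fingers measure 117 mm over their backs; the gripper's body (75 mm by 190 mm) begins 51 mm behind the grasp point.
Start: joints at [1.188, 0.321, -0.07, 1.45, 0.023, 1.371, -0.057], TCP at [0.251, -0.6, 0.223] pointing down, gripper open.
Joint ranges: [-2.86, 2.86], [-0.3, 2.09], [-1.38, 1.24], [0.06, 2.45], [-1.56, 4.7], [0.09, 2.05], [-2.69, 2.69]. Speed limits (rad/s): [2.57, 2.57, 3.14, 3.14, 3.14, 3.14, 3.14].

### API

Orientations are given as a rotation vector (axis times angle).
In Python, from workcell import manip gives the robot as it stands.
- The arm moves only by the tool servo_tool, never from a script. Its argument "targets" is a list of rows, each a list of 3 entries, a list of its own where there are three numbers: the shift along the tool's x, y, z in m, then the turn, a rotation vector about the tool's x, y, z in rad, then the opening in per cent of the stroke, from 0 (shut) to 100 (fully open). A call has 1 to 8 rows; each row is the pose to reach, as a shift and turn from the pose commanded when the call began, along the tool's axes at that moment; what a row does not reach only later rows make up. A row lasts 1/10 s, in which the tool goes at most 50 mm and 8.59 degrees, less where a joint would pass 70% of its speed; a pose out of reach is approached as far as the arm can. A call with a gripper value outside its range is refused whole. The fingers move at their own pace and stop on an object; "squeeze" is the grip in N (left out, the last holds). Time passes only in rows, so rows that repeat a pose let the fingers close. It gives the time, the measured TCP pose, the force and the opening at its end, in the units of the state.
- manip.get_obs(): the state, without advancing time (a new reading comes with each control period).
- manip.snapshot(name): name is "side" or "top"; returns the picture (420x560x3 uint8, red, green, blue); there is no depth.
- manip.camera_model(name): a dict with "intrinsics" (3x3 intrinsics, pixels), "dist" ([k1, k2, p1, p2, k3] as OpenCV has them; the pictures are not rectified), "position" and "attitude" of the camera in the world. Camera axes: x right, y up, looking along -z (the intrinsics and any distortion apply to the point x, -y, -z); pixel columns grow to the right and rows downward; lengths in m; the calibration is good to about 2 mm. A picture is of the moment at which its call begins. camera_model takes no time and is no camera call.
- manip.hand_in(): hands the job in, once; it reports no verdict.
Trained networks look in the newest picture that a camera, given by its name, has taken for a name from the list of things; names that differ only in an ending like _2 or _b are one class to them, and where a whole thing is asked for, a point or a joint stands for the part that bears it (a point fixed in the world has none). Each returns a list of dicts, best first, with "score" (0 to 1); they miss things now and then, are a little off and sometimes report something else, mostly with a low value. They report only what shows in the picture. A call takes as long as a camera call. They do not tell look-alikes from the thing itself.
- manip.boxes_of(camera, target): "xy" ([column, row] in pixels, amid what is visible of it).
The state is a dict: "clock": time; "joint_positions": joint angles; "dq": joint speeds; "joint_torque": joint torques, N m; "eef_pos": TCP position; "ee_rot": TCP orientation; "wrist_force": force on the tool from outside, world axes, zero at the start; "ft_torque": the same for the moment, N m; "gripper_width": opening from 0.0 (shut) to 1.0 (fully open).
Only numpy, scipy, OpenCV 4.12 (cv2) and the standard library are available. Lean on these libraries where they do the work, as an engineer would, in place of code of your own. Each camera call takes 0.05 s, during which the arm holds its last target. There are 200 camera calls.

### The job

Anchor the book rack by swinging its brass hasp down over the steel staple until it lies flat in place. Only then pull up the red lock knob, slide the green bookend away from the books to the very next hole in the rail, let the pin go fully home in it, and finish there with the gripper still holding the knob, pin engaged - do not let go. Leave the books standing on the rack and do not disturb the other things on the desk.

Things in the scene. Friction and masses are not known exactly. Their poses are not given: they have to be found in the camera images.
- book_rack: Wooden book rack, fixed: brown base board 150 (local x) by 460 (local y, -290 to +170) by 18 mm. Origin on the desk, local y along the rack, z up. A wooden end panel, 16 mm thick, top 148 mm above the desk, stands at local y +60 mm; three books stand at local y -32 to +51 mm, tops up to 196 mm above the desk. The rail lies along local -y, the hasp and staple at local +y.
- hasp (a joint): Brass hasp, 36 mm wide, 4 mm thick, reaching 108 mm from its hinge. rad: 0 = closed, level, pointing to the rack's local +y with the staple through its slot; grows as it opens, 1.57 = upright. Starts at 0.8 to 1.35. The hinge is stiff: it stays where it is left, closes under a push of 1 to 2 N on the tab and stops by itself at 0.
- hasp_pivot (a point): Hinge axis of the hasp (parallel to the rack's local x), at rack local (0, 150, 25) mm, fixed. The staple stands at local y 189 to 209 mm on a dark steel block 18 mm tall; its top is 39 mm above the desk.
- hasp_tab (a point): Middle of the solid end tab of the hasp (tab 36 by 42 mm, upper face), 87 mm from the hinge axis: the place to push. Moves with the hasp; closed it is 27 mm above the desk.
- bookend (a joint): Green bookend sliding on the rail, friction 2.5 N. m: 0 at the start (pin in the first hole), grows towards the rack's local -y, away from the books; 0.040 = next hole, 0.080 = the one after. The pin has 1.5 mm play in a hole. Its upright, 140 mm wide, top 156 mm above the desk, is 90 mm from the knob's axis, towards the books; the foot under the knob is 52 mm wide, top 41.5 mm above the desk.
- plunger (a joint): Spring lock plunger with a red knob, in the bookend. m: 0 = pin fully down (11 mm deep in a hole), grows as the knob is pulled straight up, stop at 0.018. The pin (10 mm diameter, round tip) clears the rail from 0.011 and rests on it at 0.011 between holes; only in a hole can it go down to 0. The spring pushes down with 4 N at 0, 7 N at 0.015.
- knob_top (a point): Centre of the top of the red knob: upright cylinder 30 mm in diameter, 28 mm tall, top 87.5 mm above the desk when the pin is home. Below it a steel collar 22 mm in diameter, top 55.5 mm above the desk. Moves with the knob.
- next_hole (a point): Mouth of the next hole, rack local (0, -170, 32) mm, fixed. The aluminium rail, 52 mm wide, top 32 mm above the desk, has square holes 14 by 13 mm, 14 mm deep, 40 mm apart, at local y -130 (start), -170, -210 and -250 mm.
- book_a: Blue book standing on the rack, 125 by 27 mm and 178 mm tall, loose; origin at the middle of its foot, z up its height. Must stay standing.
- book_b: Red book standing on the rack, 125 by 27 mm and 165 mm tall, loose; origin at the middle of its foot, z up its height. Must stay standing.
- book_c: Yellow book standing on the rack, 125 by 27 mm and 172 mm tall, loose; origin at the middle of its foot, z up its height. Must stay standing.
- flat_book: Blue book lying on the desk, 210 by 150 by 34 mm, loose; origin near the centre of its underside. Leave alone.
- potted_plant: Small plant in a white pot 88 mm in diameter, about 130 mm tall, loose; origin under its centre. Leave alone.
- mug: Blue mug 80 mm in diameter, 95 mm tall, loose; origin under its centre. Leave alone.
- paperweight: Green glass paperweight 68 mm in diameter, 36 mm tall, loose; origin under its centre. Leave alone.
Not all that is in view belongs to the job. Leave any black look-alike of the book_a alone. Leave any black look-alike of the book_c alone.

How it is judged:
By the outcome, as a careful person would: the job done as asked, in the order asked, and still so for the second after the job is handed in, while the arm keeps its last pose, push and grip.
It also fails if it takes over 61 s, if anything falls off the work surface, if the arm or the gripper's body presses on something with over 40 N, if the wrist force passes 120 N, or if a joint passes its speed limit or range.

## Working session

There is one attempt and no reset: what is moved stays moved. The work goes in short steps, Python scripts to look and compute and a tool call to move; the robot and the scene stay as the last step left them, time stands still between calls to the robot, and variables do not carry over. Pictures are saved under pics/ and viewed, on a budget of 10 in all, crops included, one or two more only if the job needs it, and the job is handed in when it is done.

Besides the shell and the picture viewer there is one more tool, called after "Request:" as name(argument=value, ...), one argument or row to a line, values as JSON. servo_tool: Moves the arm, as the interface text tells. Its arguments: {"type":"object","properties":{"targets":{"type":"array"},"squeeze":{"type":"number"}},"required":["targets"]}

```bash
mkdir -p pics; python3 - <<'E'
from workcell import manip
import cv2
for n in("side","top"):
    cv2.imwrite(f"pics/{n}0.png",manip.snapshot(n)[:,:,::-1])
    print(n,manip.camera_model(n))
    for t in("hasp","hasp_tab","knob_top","bookend","book_rack","next_hole","hasp_pivot"):
        try: print(t,[(d["score"],d["xy"]) for d in manip.boxes_of(n,t)][:3])
        except Exception as e: print(t,e)
print(manip.get_obs())
E
```

```text
side {'intrinsics': array([[432.60485035,   0.        , 272.39904784],
       [  0.        , 432.60485035, 213.98061466],
       [  0.        ,   0.        ,   1.        ]]), 'dist': array([-0.07213119,  0.        ,  0.        ,  0.        ,  0.        ]), 'position': array([ 0.93222154, -0.82135424,  0.97940056]), 'attitude': array([0.80042021, 0.19001523, 0.43594828])}
hasp [(0.59, [271.6, 178.0])]
hasp_tab []
knob_top []
bookend [(0.6, [250.8, 231.4]), (0.18, [247.3, 262.6])]
book_rack [(0.62, [249.8, 259.5])]
next_hole [(0.73, [247.6, 262.9])]
hasp_pivot [(0.85, [244.7, 262.4]), (0.74, [270.0, 175.1])]
top {'intrinsics': array([[498.84855466,   0.        , 279.28327873],
       [  0.        , 498.84855466, 212.60869586],
       [  0.        ,   0.        ,   1.        ]]), 'dist': array([0.00935327, 0.        , 0.        , 0.        , 0.        ]), 'position': array([0.27939819, 0.01077643, 1.77706175]), 'attitude': array([ 0.10931247, -0.11983411, -1.57332651])}
hasp []
hasp_tab []
knob_top []
bookend [(0.66, [307.9, 220.3])]
book_rack []
next_hole [(0.63, [306.4, 225.7]), (0.49, [245.3, 146.2])]
hasp_pivot [(0.63, [279.6, 230.2]), (0.56, [308.6, 225.6])]
{'clock': 0.8, 'joint_positions': array([ 1.18812197,  0.32096276, -0.07010225,  1.45049942,  0.02260898,
        1.37078862, -0.05690235]), 'dq': array([ 7.57052599e-04, -7.95796868e-04, -1.14882849e-03,  2.07452435e-03,
        3.68586552e-04,  1.22808757e-04,  2.33773293e-05]), 'joint_torque': array([ 5.78947820e-04, -4.91046309e+01, -4.02589263e-01, -3.12760663e+01,
       -6.38395990e-02,  3.34067771e-02,  2.93242431e-05]), 'eef_pos': array([ 0.25117468, -0.59953669,  0.22261105]), 'ee_rot': array([ 3.07983125e+00,  6.19176011e-01, -3.96694305e-05]), 'wrist_force': array([-0.87468322, -0.05572328, -0.10402768]), 'ft_torque': array([-0.01148831,  0.02719287, -0.0157764 ]), 'gripper_width': 0.9999905179327712}
```

View pics/side0.png

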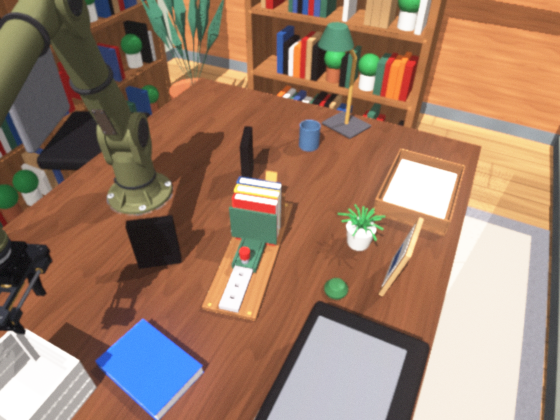

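View pics/top0.png

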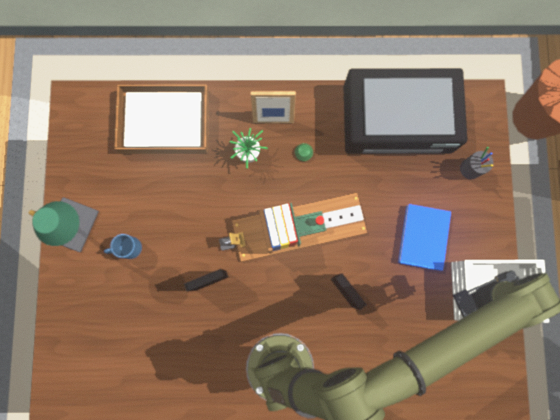

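The side view shows the knob at about (246,254) and the raised hasp at (271,178), behind the books. In the top view the rack spans columns 235–365, with the knob near (320,221) and the hasp near (235,238). The black book look-alikes at (206,280) and (348,290) stand off the rack, and the real blue, red and yellow books are on it. I'll enlarge both views for keypoints.

```bash
python3 - <<'E'
import cv2
a=cv2.imread("pics/top0.png")[185:275,215:375]; cv2.imwrite("pics/tc.png",cv2.resize(a,None,fx=5,fy=5,interpolation=cv2.INTER_CUBIC))
a=cv2.imread("pics/side0.png")[165:320,200:300]; cv2.imwrite("pics/sc.png",cv2.resize(a,None,fx=3.87,fy=3.87,interpolation=cv2.INTER_CUBIC))
E
```

```text
(no output)
```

View pics/tc.png

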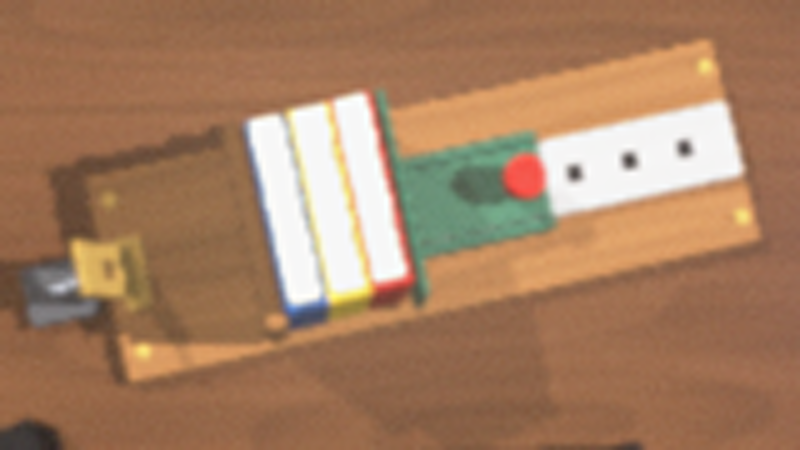

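View pics/sc.png

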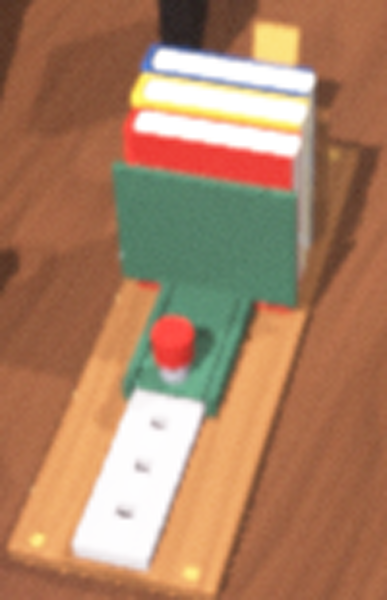

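```bash
cat > h.py <<'E'
import numpy as np, cv2
from scipy.spatial.transform import Rotation as R
from workcell import manip
def proj(cam,P):
    m=manip.camera_model(cam); A=R.from_rotvec(m["attitude"]).as_matrix()
    Q=(np.atleast_2d(P)-m["position"])@A; Q=Q*[1,-1,-1]
    return cv2.projectPoints(Q.reshape(-1,1,3),np.zeros(3),np.zeros(3),m["intrinsics"],m["dist"])[0].reshape(-1,2)
def w(p,L):
    L=np.atleast_2d(L)/1000.; c,s=np.cos(p[2]),np.sin(p[2])
    return np.c_[p[0]+c*L[:,0]-s*L[:,1],p[1]+s*L[:,0]+c*L[:,1],L[:,2]]
E
cat > fit.py <<'E'
from h import *
from scipy.optimize import least_squares
t=lambda c:[215+(c[0]+.5)/5-.5,185+(c[1]+.5)/5-.5]
s=lambda c:[200+(c[0]+.5)/3.87-.5,165+(c[1]+.5)/3.87-.5]
H=[(0,-170,32),(0,-210,32),(0,-250,32)]
T=[t(c) for c in[(575,173),(629,160),(684,147),(712,42),(760,240),(127,382),(525,175)]]
TL=H+[(75,-290,18),(-75,-290,18),(-75,170,18),(0,-130,87.5)]
S=[s(c) for c in[(158,423),(143,466),(124,511),(10,552),(215,597),(172,326)]]
SL=H+[(-75,-290,18),(75,-290,18),(0,-130,87.5)]
def f(p,off=True):
    return np.r_[(proj("top",w(p,TL)+[p[3],p[4],0])-T).ravel(),(proj("side",w(p,SL)-[p[3],p[4],0])-S).ravel(),np.array(p[3:])/.002]
r=least_squares(f,[.45,0,.22,0,0]); p=r.x
print(p,np.round(r.fun,1))
hp=lambda a,l:w(p,(0,150+l*np.cos(a),25+l*np.sin(a)))
for a in(.7,.8,.9,1,1.1,1.2,1.3): print(a,proj("top",hp(a,108)),proj("side",hp(a,108)))
print(t((75,268)),s((277,25)))
for n,L in dict(knob=(0,-130,87.5),next=(0,-170,32),tab=(0,237,27),piv=(0,150,25)).items(): print(n,w(p,L))
E
python3 fit.py
```

```text
[ 4.75447582e-01 -1.27352357e-02  2.15453802e-01 -3.68082431e-04
  8.89613872e-05] [-0.1 -0.1  0.1  0.1  0.   0.2 -0.3 -0.8  0.3  0.2 -0.1  0.3  0.2 -0.1
  0.5  0.1  0.1  0.1  0.4  0.2 -1.3 -1.1  0.1 -0.7  0.1  1.5 -0.2  0. ]
0.7 [[215.55934762 242.442477  ]] [[275.5171315  170.36323073]]
0.8 [[217.42431688 241.76080965]] [[274.99423902 169.78270875]]
0.9 [[219.55232048 241.04441964]] [[274.4081381  169.51573393]]
1 [[221.92196633 240.3011597 ]] [[273.76338124 169.57204309]]
1.1 [[224.5081882  239.53940979]] [[273.0653664  169.95828834]]
1.2 [[227.28253761 238.76795451]] [[272.32033701 170.67767562]]
1.3 [[230.21356962 237.9958448 ]] [[271.53536319 171.72962657]]
[229.6, 238.2] [271.20542635658916, 171.0891472868217]
knob [[ 0.50324038 -0.13972957  0.0875    ]]
next [[ 0.51179201 -0.17880475  0.032     ]]
tab [[0.42477917 0.2187852  0.027     ]]
piv [[0.44337897 0.13379669 0.025     ]]
```

```bash
cat >> h.py <<'E'
P=[.47545,-.01274,.21545]
def goal(world=None,loc=None,ang=P[2]+np.pi/2):
    """shift/turn in tool axes to reach a world (or rack-local mm) point, tool down, tool x at heading ang"""
    o=manip.get_obs(); X=w(P,loc)[0] if loc is not None else np.array(world)
    A=R.from_rotvec(o["ee_rot"]); c,s=np.cos(ang),np.sin(ang)
    G=R.from_matrix(np.array([[c,s,0],[s,-c,0],[0,0,-1]]))
    print(np.round(A.inv().apply(X-o["eef_pos"]),4),np.round((A.inv()*G).as_rotvec(),4))
def st():
    o=manip.get_obs(); c,s=np.cos(P[2]),np.sin(P[2]); d=o["eef_pos"]-[P[0],P[1],0]
    print(round(o["clock"],2),"loc",np.round(1000*np.array([c*d[0]+s*d[1],-s*d[0]+c*d[1],d[2]]),1),"F",np.round(o["wrist_force"],1),"g",round(o["gripper_width"],3),"q",np.round(o["joint_positions"],2))
E
python3 -c "
from h import *
st();goal([.52,-.25,.33])"
```

```text
0.8 loc [-344.5 -525.3  222.6] F [-0.9 -0.1 -0.1] g 1.0 q [ 1.19  0.32 -0.07  1.45  0.02  1.37 -0.06]
[ 0.383  -0.2185 -0.1074] [ 1.0000e-04  1.0000e-04 -1.3895e+00]
```

Request:
servo_tool(
  targets=[
    [[0,0,-0.107],[0,0,-0.4],0],
    [[0,0,-0.107],[0,0,-0.4],0],
    [[0.383,-0.2185,-0.1074],[0,0,-1.3895],0],
    [[0.383,-0.2185,-0.1074],[0,0,-1.3895],0],
    [[0.383,-0.2185,-0.1074],[0,0,-1.3895],0],
    [[0.383,-0.2185,-0.1074],[0,0,-1.3895],0],
    [[0.383,-0.2185,-0.1074],[0,0,-1.3895],0],
    [[0.383,-0.2185,-0.1074],[0,0,-1.3895],0],
  ],
  squeeze=20,
)

```text
clock: 1.6
eef_pos: [0.435, -0.36, 0.328]
ee_rot: [2.185, 2.256, -0.001]
wrist_force: [-0.3, -0.2, 0.2]
gripper_width: 0.359
```

```bash
python3 -c "
from h import *
st();goal(loc=[0,150,330])"
```

```text
1.6 loc [-113.8 -330.6  328. ] F [-0.3 -0.2  0.2] g 0.359 q [ 0.98  0.13 -0.37  1.48  0.05  1.54  0.64]
[ 0.4932  0.0242 -0.0025] [ 0.0004  0.001  -0.1835]
```

Request:
servo_tool(
  targets=[
    [[0.05,0.06,0],[0,0,-0.1],0],
    [[0.09,0.09,0],[0,0,-0.18],0],
    [[0.49,0.03,0],[0,0,-0.18],0],
    [[0.49,0.03,0],[0,0,-0.18],0],
    [[0.49,0.03,0],[0,0,-0.18],0],
    [[0.49,0.03,0],[0,0,-0.18],0],
    [[0.49,0.03,0],[0,0,-0.18],0],
    [[0.49,0.03,0],[0,0,-0.18],0],
  ],
)

```text
clock: 2.4
eef_pos: [0.466, 0.0092, 0.3278]
ee_rot: [1.981, 2.437, -0.0]
wrist_force: [1.1, 0.7, 0.4]
gripper_width: 0.004
```

Request:
servo_tool(
  targets=[
    [[0.15,0,0],[0,0,0],0],
    [[0.15,0,0],[0,0,0],0],
    [[0.15,0,0],[0,0,0],0],
    [[0.15,0,0],[0,0,0],0],
  ],
)

```text
clock: 2.8
eef_pos: [0.4332, 0.1623, 0.3284]
ee_rot: [1.965, 2.451, 0.003]
wrist_force: [0.6, -0.5, 0.4]
gripper_width: 0.007
```

```bash
python3 -c "
from h import *
st();goal(loc=[0,148,200]);goal(loc=[0,148,110])"
```

```text
2.8 loc [ -3.8 180.  328.4] F [ 0.6 -0.5  0.4] g 0.007 q [ 0.55 -0.13 -0.87  1.69 -0.1   1.54 -0.08]
[-0.0322  0.0034  0.1284] [ 0.0019 -0.001   0.0037]
[-0.0323  0.0033  0.2184] [ 0.0019 -0.001   0.0037]
```

Request:
servo_tool(
  targets=[
    [[-0.032,0.0035,0.02],[0,0,0.004],0],
    [[-0.032,0.0035,0.06],[0,0,0.004],0],
    [[-0.032,0.0035,0.11],[0,0,0.004],0],
    [[-0.032,0.0035,0.16],[0,0,0.004],0],
    [[-0.032,0.0035,0.19],[0,0,0.004],0],
    [[-0.032,0.0035,0.21],[0,0,0.004],0],
    [[-0.032,0.0035,0.215],[0,0,0.004],0],
    [[-0.032,0.0035,0.215],[0,0,0.004],0],
  ],
)

```text
clock: 3.6
eef_pos: [0.4456, 0.1231, 0.1124]
ee_rot: [-1.986, -2.433, 0.001]
wrist_force: [0.5, 0.5, 0.4]
gripper_width: 0.009
```

```bash
python3 -c "
from h import *
st();goal(loc=[0,150,112])
for n in('top','side'): cv2.imwrite(f'pics/{n}1.png',manip.snapshot(n)[:,:,::-1])
a=cv2.resize(cv2.imread('pics/top1.png')[200:275,200:300],None,fx=4,fy=4); b=cv2.resize(cv2.imread('pics/side1.png')[120:220,220:320],None,fx=3,fy=3)
cv2.imwrite('pics/c1.png',np.hstack([a,b]))
"
```

```text
3.6 loc [-1.000e-01  1.391e+02  1.124e+02] F [0.5 0.5 0.4] g 0.009 q [ 0.54  0.06 -0.88  2.01  0.05  1.1  -0.16]
[ 0.0109 -0.0001  0.0004] [-0.001  -0.0003 -0.0135]
```

View pics/c1.png

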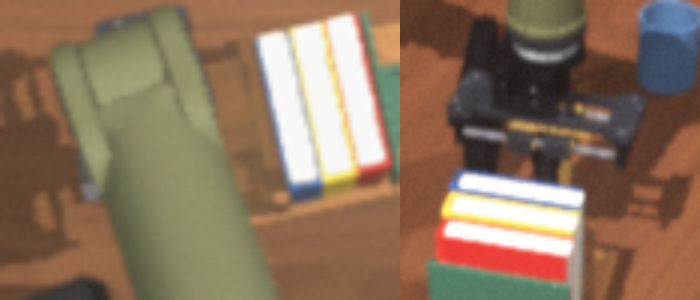

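```bash
python3 - <<'E'
from h import *
from scipy.optimize import least_squares
a=cv2.imread("pics/top0.png"); b=cv2.imread("pics/side0.png")
def blob(im,x0,x1,y0,y1):
    m=(im[y0:y1,x0:x1].max(2)<45); ys,xs=np.nonzero(m); print(xs.min()+x0,xs.max()+x0,ys.min()+y0,ys.max()+y0)
    pts=np.c_[xs+x0,ys+y0].astype(np.float32); print(cv2.minAreaRect(pts))
blob(a,180,232,262,298); blob(b,236,258,122,182)
f=lambda q:np.r_[(proj("top",[q[0],q[1],.178])-[206,280]).ravel(),(proj("side",[q[0],q[1],.178])-[247,131]).ravel(),]
r=least_squares(f,[.3,.25]);print(r.x,r.fun)
E
```

```text
194 213 281 289
((203.573974609375, 285.17755126953125), (0.4615385830402374, 20.615386962890625), 67.38013458251953)
241 252 128 174
((246.25186157226562, 151.0480194091797), (46.08131408691406, 10.645976066589355), 87.79740142822266)
[0.29965134 0.24242201] [-2.91963055 -0.11111705 -1.42756126  4.84843555]
```

Request:
servo_tool(
  targets=[
    [[0.01,0,0],[0,0,0],0],
    [[0.02,0,0],[0,0,0],0],
    [[0.02,0,0],[0,0,0.14],0],
    [[0.02,0,0],[0,0,0.28],0],
    [[0.02,0,0],[0,0,0.42],0],
    [[0.02,0,0],[0,0,0.56],0],
    [[0.02,0,0],[0,0,0.7],0],
    [[0.02,0,0],[0,0,0.84],0],
  ],
)

```text
clock: 4.5
eef_pos: [0.4418, 0.144, 0.1131]
ee_rot: [2.809, 1.406, 0.001]
wrist_force: [-0.3, 0.1, 0.3]
gripper_width: 0.007
```

```bash
python3 -c "
from h import *
st();goal(loc=[0,160,112],ang=P[2])"
```

```text
4.5 loc [  0.6 160.3 113.1] F [-0.3  0.1  0.3] g 0.007 q [ 0.48  0.06 -0.86  2.01  0.05  1.1  -1.05]
[-0.0007 -0.0002  0.0011] [ 7.000e-04 -6.000e-04  7.128e-01]
```

Request:
servo_tool(
  targets=[
    [[0,0,0],[0,0,0.14],0],
    [[0,0,0],[0,0,0.28],0],
    [[0,0,0],[0,0,0.42],0],
    [[0,0,0],[0,0,0.56],0],
    [[0,0,0],[0,0,0.7],0],
    [[0,0,0],[0,0,0.713],0],
  ],
)

```text
clock: 5.1
eef_pos: [0.442, 0.1441, 0.1132]
ee_rot: [3.123, 0.345, 0.002]
wrist_force: [0.6, -0.0, 0.3]
gripper_width: 0.007
```

```bash
python3 -c "
from h import *
st();goal(loc=[0,160,112],ang=P[2])"
```

```text
5.1 loc [  0.8 160.3 113.2] F [ 0.6 -0.   0.3] g 0.007 q [ 0.45  0.06 -0.83  2.01  0.05  1.1  -1.76]
[-0.0008  0.0003  0.0012] [ 0.0002 -0.0011  0.0045]
```

Request:
servo_tool(
  targets=[
    [[0,-0.0105,0.002],[0,0,0],0],
    [[0,-0.0185,0.006],[0,0,0],0],
    [[0,-0.0265,0.0105],[0,0,0],0],
    [[0,-0.034,0.0155],[0,0,0],0],
    [[0,-0.0405,0.0215],[0,0,0],0],
    [[0,-0.0465,0.028],[0,0,0],0],
    [[0,-0.0465,0.028],[0,0,0],0],
  ],
)

```text
clock: 5.8
eef_pos: [0.4304, 0.1891, 0.0834]
ee_rot: [-3.122, -0.347, 0.004]
wrist_force: [-0.5, 0.9, 0.8]
gripper_width: -0.002
```

```bash
python3 -c "
from h import *
st()
for n in('top','side'): cv2.imwrite(f'pics/{n}2.png',manip.snapshot(n)[:,:,::-1])
a=cv2.resize(cv2.imread('pics/top2.png')[200:300,180:280],None,fx=4,fy=4); b=cv2.resize(cv2.imread('pics/side2.png')[90:190,220:320],None,fx=4,fy=4)
cv2.imwrite('pics/c2.png',np.hstack([a,b]))
"
```

```text
5.8 loc [ -0.8 206.8  83.4] F [-0.5  0.9  0.8] g -0.002 q [ 0.37  0.13 -0.87  2.02  0.11  1.04 -1.91]
```

View pics/c2.png

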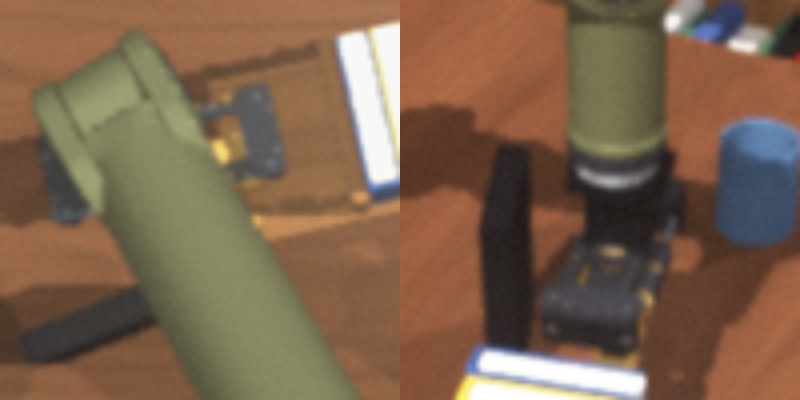

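```bash
python3 -c "
from h import *
for z in(.08,.2,.25,.3,.35,.4,.45): print(z,(proj('top',[.4304,.189,z])-[180,200])*4,(proj('side',[.4304,.189,z])-[220,90])*4)"
```

```text
0.08 [[174.32590257 165.58985734]] [[213.52165964 353.72459629]]
0.2 [[158.5405402  152.22991542]] [[213.52515737 233.91912368]]
0.25 [[151.2407027  146.05190393]] [[213.52583397 179.76411641]]
0.3 [[143.45333789 139.46143122]] [[213.52593072 122.87300034]]
0.35 [[135.12790584 132.41575453]] [[213.52534614  63.06333654]]
0.4 [[126.20662897 124.86601235]] [[2.13523961e+02 1.40554504e-01]]
0.45 [[116.62314792 116.7560885 ]] [[213.52163392 -66.10201429]]
```

Request:
servo_tool(
  targets=[
    [[0,-0.0055,0.0065],[0,0,0],0],
    [[0,-0.01,0.0145],[0,0,0],0],
    [[0,-0.014,0.0225],[0,0,0],0],
    [[0,-0.017,0.031],[0,0,0],0],
    [[0,-0.019,0.0395],[0,0,0],0],
    [[0,-0.02,0.048],[0,0,0],0],
    [[0,-0.02,0.053],[0,0,0],0],
  ],
)

```text
clock: 6.6
eef_pos: [0.4266, 0.2078, 0.0304]
ee_rot: [3.123, 0.345, -0.002]
wrist_force: [-0.3, 0.0, 0.3]
gripper_width: 0.005
```

```bash
python3 -c "
from h import *
st()"
```

```text
6.6 loc [ -0.5 225.9  30.4] F [-0.3  0.   0.3] g 0.005 q [ 0.29  0.24 -0.86  2.06  0.22  0.94 -2.04]
```

Request:
servo_tool(
  targets=[
    [[0,0,0.001],[0,0,0],0],
    [[0,0,0.002],[0,0,0],0],
    [[0,0,0.003],[0,0,0],0],
    [[0,0,0.004],[0,0,0],0],
    [[0,0,0.004],[0,0,0],0],
  ],
)

```text
clock: 7.1
eef_pos: [0.4275, 0.2077, 0.0277]
ee_rot: [3.122, 0.344, 0.001]
wrist_force: [0.1, -0.1, 0.5]
gripper_width: 0.004
```

Request:
servo_tool(
  targets=[
    [[0,0,0.001],[0,0,0],0],
    [[0,0,0.002],[0,0,0],0],
    [[0,0,0.002],[0,0,0],0],
  ],
)

```text
clock: 7.4
eef_pos: [0.4277, 0.2078, 0.0271]
ee_rot: [3.121, 0.344, 0.0]
wrist_force: [-5.1, -3.5, 14.6]
gripper_width: 0.003
```

Request:
servo_tool(
  targets=[
    [[0,0,-0.03],[0,0,0],0],
    [[0,0,-0.08],[0,0,0],0],
    [[0,0,-0.13],[0,0,0],0],
    [[0,0,-0.18],[0,0,0],0],
    [[0,0,-0.23],[0,0,0],0],
    [[0,0,-0.28],[0,0,0],0],
    [[0,0,-0.3],[0,0,0],0],
  ],
)

```text
clock: 8.1
eef_pos: [0.4288, 0.2088, 0.3306]
ee_rot: [3.123, 0.345, 0.012]
wrist_force: [-0.0, -0.4, -0.2]
gripper_width: 0.004
```

```bash
python3 -c "
from h import *
st();goal(loc=[0,-130,330])"
```

```text
8.1 loc [  1.8 226.4 330.6] F [-0.  -0.4 -0.2] g 0.004 q [ 0.43 -0.09 -0.87  1.66 -0.06  1.53 -1.78]
[-0.0034  0.3564  0.0009] [ 0.0067 -0.0054 -1.5664]
```

Request:
servo_tool(
  targets=[
    [[-0.003,0.045,0],[0,0,-0.14],60],
    [[-0.003,0.09,0],[0,0,-0.28],60],
    [[-0.003,0.135,0],[0,0,-0.42],60],
    [[-0.003,0.18,0],[0,0,-0.56],60],
    [[-0.003,0.225,0],[0,0,-0.7],60],
    [[-0.003,0.27,0],[0,0,-0.84],60],
    [[-0.003,0.315,0],[0,0,-0.98],60],
    [[-0.003,0.356,0],[0,0,-1.12],60],
  ],
)

```text
clock: 8.9
eef_pos: [0.502, -0.143, 0.3255]
ee_rot: [2.475, 1.934, -0.001]
wrist_force: [1.1, 0.4, 0.1]
gripper_width: 0.583
```

```bash
python3 -c "
from h import *
st();goal(loc=[0,-130,330])"
```

```text
8.9 loc [  -1.9 -132.9  325.5] F [1.1 0.4 0.1] g 0.583 q [ 0.65  0.03 -0.43  1.58  0.02  1.53 -0.03]
[ 0.0035  0.0004 -0.0045] [ 0.      0.0009 -0.4594]
```

Request:
servo_tool(
  targets=[
    [[0.0035,0,0.02],[0,0,-0.14],60],
    [[0.0035,0,0.06],[0,0,-0.28],60],
    [[0.0035,0,0.09],[0,0,-0.42],60],
    [[0.0035,0,0.11],[0,0,-0.459],60],
    [[0.0035,0,0.11],[0,0,-0.459],60],
  ],
)

```text
clock: 9.4
eef_pos: [0.5007, -0.1365, 0.2124]
ee_rot: [-1.972, -2.438, 0.003]
wrist_force: [0.2, 0.1, -0.1]
gripper_width: 0.599
```

```bash
python3 -c "
from h import *
st();goal(loc=[0,-130,58])
for n in('top','side'): cv2.imwrite(f'pics/{n}3.png',manip.snapshot(n)[:,:,::-1])
a=cv2.resize(cv2.imread('pics/top3.png')[190:270,205:305],None,fx=4,fy=4); b=cv2.resize(cv2.imread('pics/side3.png')[160:280,200:300],None,fx=4,fy=4)
a=cv2.copyMakeBorder(a,0,160,0,0,0)
cv2.imwrite('pics/c3.png',np.hstack([a,b]))
"
```

```text
9.4 loc [  -1.8 -126.3  212.4] F [ 0.2  0.1 -0.1] g 0.599 q [ 0.65  0.08 -0.45  1.77  0.03  1.31  0.4 ]
[-0.0042  0.0026  0.1544] [-0.0052 -0.003  -0.0052]
```

View pics/c3.png

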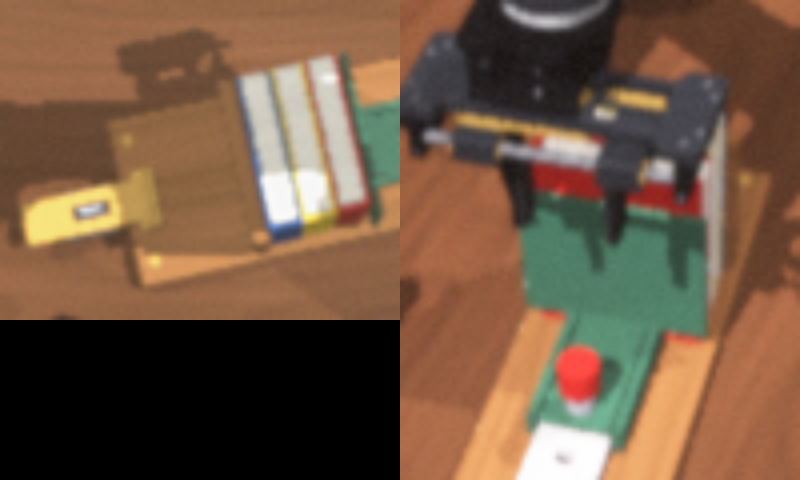

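Request:
servo_tool(
  targets=[
    [[-0.004,0.002,0.03],[0,0,0],60],
    [[-0.004,0.002,0.07],[0,0,0],60],
    [[-0.004,0.002,0.11],[0,0,0],60],
    [[-0.004,0.002,0.135],[0,0,0],60],
    [[-0.004,0.002,0.145],[0,0,0],60],
    [[-0.004,0.002,0.15],[0,0,0],60],
    [[-0.004,0.002,0.15],[0,0,0],60],
  ],
)

```text
clock: 10.2
eef_pos: [0.5068, -0.1406, 0.0669]
ee_rot: [1.975, 2.441, 0.001]
wrist_force: [-0.5, -0.2, 0.7]
gripper_width: 0.597
```

```bash
python3 -c "
from h import *
st();goal(loc=[0,-130,57])
for n in('top','side'): cv2.imwrite(f'pics/{n}4.png',manip.snapshot(n)[:,:,::-1])
b=cv2.resize(cv2.imread('pics/side4.png')[170:290,200:300],None,fx=5,fy=5)
cv2.imwrite('pics/c4.png',b)
"
```

```text
10.2 loc [   3.3 -131.6   66.9] F [-0.5 -0.2  0.7] g 0.597 q [ 0.62  0.22 -0.45  1.92  0.11  1.02  0.34]
[ 0.0016 -0.0033  0.0099] [ 0.0018  0.0011 -0.0054]
```

View pics/c4.png

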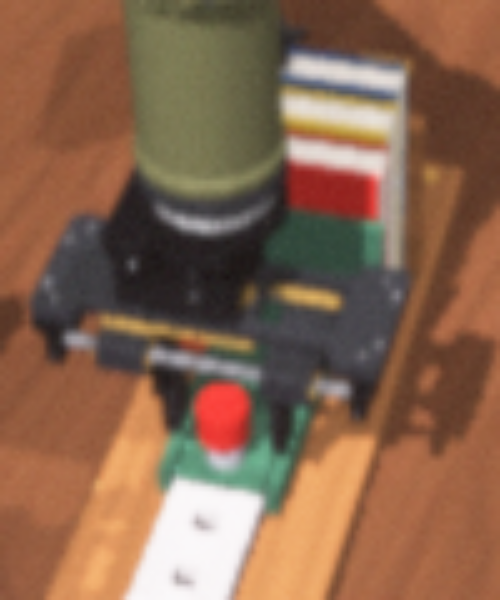

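Request:
servo_tool(
  targets=[
    [[0.001,-0.003,0.005],[0,0,0],60],
    [[0.001,-0.003,0.01],[0,0,0],60],
    [[0.001,-0.003,0.01],[0,0,0],30],
    [[0.001,-0.003,0.01],[0,0,0],30],
    [[0.001,-0.003,0.01],[0,0,0],30],
  ],
  squeeze=30,
)

```text
clock: 10.8
eef_pos: [0.5027, -0.14, 0.0557]
ee_rot: [1.976, 2.442, 0.0]
wrist_force: [0.2, -0.1, -0.2]
gripper_width: 0.408
```

Request:
servo_tool(
  targets=[
    [[0,0,0],[0,0,0],20],
    [[0,0,0],[0,0,0],20],
    [[0,0,0],[0,0,0],20],
  ],
)

```text
clock: 11.1
eef_pos: [0.5026, -0.14, 0.0557]
ee_rot: [1.976, 2.442, -0.0]
wrist_force: [0.6, -0.1, 0.3]
gripper_width: 0.335
```

```bash
python3 -c "
from h import *
st();goal(loc=[0,-170,57])"
```

```text
11.1 loc [  -0.7 -130.1   55.7] F [ 0.6 -0.1  0.3] g 0.335 q [ 0.62  0.23 -0.44  1.94  0.12  0.99  0.34]
[-0.0399  0.0009 -0.0013] [ 0.0001  0.0002 -0.005 ]
```

Request:
servo_tool(
  targets=[
    [[0,0,0],[0,0,0],0],
    [[0,0,0],[0,0,0],0],
    [[0,0,-0.004],[0,0,0],0],
    [[0,0,-0.008],[0,0,0],0],
    [[0,0,-0.012],[0,0,0],0],
    [[0,0,-0.0145],[0,0,0],0],
    [[0,0,-0.0145],[0,0,0],0],
  ],
  squeeze=40,
)

```text
clock: 11.8
eef_pos: [0.5025, -0.14, 0.0701]
ee_rot: [1.976, 2.442, 0.0]
wrist_force: [2.6, -0.3, -6.8]
gripper_width: 0.339
```

```bash
python3 -c "
from h import *
st();goal(loc=[0,-170,70])"
```

```text
11.8 loc [  -0.8 -130.1   70.1] F [ 2.6 -0.3 -6.8] g 0.339 q [ 0.63  0.21 -0.45  1.93  0.11  1.02  0.35]
[-0.0399  0.001   0.0001] [ 0.0002  0.0001 -0.0051]
```

Request:
servo_tool(
  targets=[
    [[-0.008,0,0],[0,0,0],0],
    [[-0.016,0,0],[0,0,0],0],
    [[-0.024,0,0],[0,0,0],0],
    [[-0.031,0,0],[0,0,0],0],
    [[-0.037,0,0],[0,0,0],0],
    [[-0.04,0,0],[0,0,0],0],
    [[-0.04,0,0],[0,0,0],0],
  ],
)

```text
clock: 12.5
eef_pos: [0.5114, -0.1803, 0.0702]
ee_rot: [1.976, 2.44, -0.0]
wrist_force: [3.7, 1.5, -7.3]
gripper_width: 0.333
```

```bash
python3 -c "
from h import *
st()"
```

```text
12.5 loc [  -0.7 -171.4   70.2] F [ 3.7  1.5 -7.3] g 0.333 q [ 0.66  0.25 -0.42  1.88  0.12  1.03  0.41]
```

Request:
servo_tool(
  targets=[
    [[0.001,0,0],[0,0,0],0],
    [[0.001,0,0.003],[0,0,0],0],
    [[0.001,0,0.005],[0,0,0],0],
    [[0.001,0,0.007],[0,0,0],0],
    [[0.001,0,0.007],[0,0,0],0],
  ],
)

```text
clock: 13.0
eef_pos: [0.5112, -0.1793, 0.0633]
ee_rot: [1.975, 2.44, -0.001]
wrist_force: [4.4, -1.1, -5.4]
gripper_width: 0.335
```

```bash
python3 -c "
from h import *
st()"
```

```text
13.0 loc [  -0.7 -170.3   63.3] F [ 4.4 -1.1 -5.4] g 0.335 q [ 0.66  0.26 -0.42  1.89  0.12  1.02  0.4 ]
```

Request:
servo_tool(
  targets=[
    [[0,0,0.003],[0,0,0],0],
    [[0,0,0.0055],[0,0,0],0],
    [[0,0,0.0075],[0,0,0],0],
    [[0,0,0.0075],[0,0,0],0],
  ],
)

```text
clock: 13.4
eef_pos: [0.511, -0.1785, 0.0558]
ee_rot: [1.975, 2.442, 0.0]
wrist_force: [4.7, -1.0, -5.1]
gripper_width: 0.331
```

```bash
python3 -c "
from h import *
st()"
```

```text
13.4 loc [  -0.7 -169.5   55.8] F [ 4.7 -1.  -5.1] g 0.331 q [ 0.66  0.27 -0.42  1.9   0.13  1.    0.4 ]
```

Request:
servo_tool(
  targets=[
    [[0,0,0.0005],[0,0,0],0],
    [[0,0,0.001],[0,0,0],0],
    [[0,0,0.001],[0,0,0],0],
  ],
)

```text
clock: 13.7
eef_pos: [0.5111, -0.1784, 0.0557]
ee_rot: [1.975, 2.441, -0.0]
wrist_force: [1.5, -1.6, 5.6]
gripper_width: 0.336
```

```bash
python3 -c "
from h import *
st()"
```

```text
13.7 loc [  -0.6 -169.5   55.7] F [ 1.5 -1.6  5.6] g 0.336 q [ 0.66  0.27 -0.42  1.9   0.13  1.    0.4 ]
```

```bash
python3 -c "
from h import *
for n in('top','side'): cv2.imwrite(f'pics/{n}5.png',manip.snapshot(n)[:,:,::-1])
a=cv2.resize(cv2.imread('pics/top5.png')[180:300,195:375],None,fx=2.4,fy=2.4); b=cv2.resize(cv2.imread('pics/side5.png')[170:320,190:300],None,fx=3,fy=3)
a=cv2.copyMakeBorder(a,0,b.shape[0]-a.shape[0],0,0,0)
cv2.imwrite('pics/c5.png',np.hstack([a,b]));st()
"
```

```text
13.8 loc [  -0.6 -169.4   55.6] F [ 0.9 -1.4  5.9] g 0.331 q [ 0.66  0.27 -0.42  1.9   0.13  1.    0.4 ]
```

View pics/c5.png

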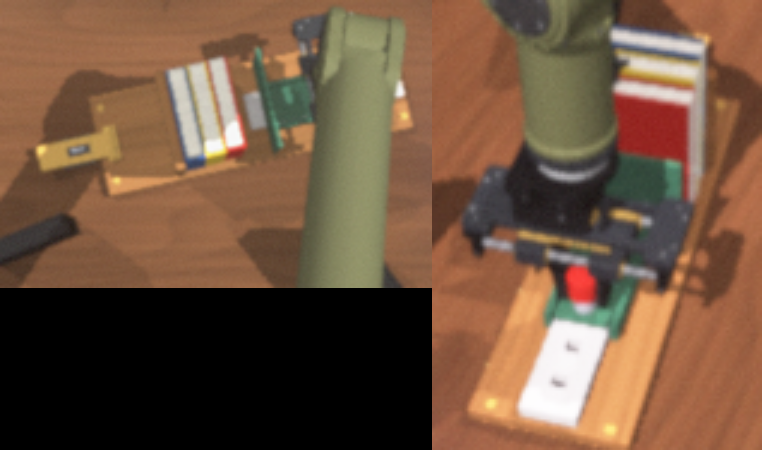

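The picture shows the hasp flat with the staple through its slot and the books standing. The bookend is about 40 mm clear of the books with two free holes left, and the knob is in the gripper. I'm handing in.

```bash
python3 -c "
from workcell import manip
print(manip.hand_in())"
```

```text
the job is handed in; nothing more can be done
None
```

The job is done and handed in at about 13.8 s on the clock, with the gripper still holding the knob.

- **Hasp:** I pushed it down with the shut fingers, in an arc past the black look-alike book. It stopped at 27 mm above the desk with 14.6 N on the wrist. A picture taken before I touched the knob showed the staple through the slot.
- **Knob and bookend:** I gripped the knob, lifted it about 14 mm (6.8 N, matching the spring), slid the bookend 40 mm and lowered the pin.
- **Pin:** It went down to the same height as at the start, 55.7 mm against 55.7 mm. The wrist force then reversed from -5.1 N to about +5.6 N, so the pin is fully home. The measured position was local y -169.5 mm, against -170 mm for the hole.
- **Last picture:** The three books were standing, the hasp was flat, and two free holes were left beyond the bookend. The black look-alike behind the rack was in view and looked undisturbed. The crop did not cover the plant, mug, paperweight or flat book, and the arm hid the other look-alike. I never moved the arm low near any of these.

The measured tool position was a few millimetres off the commanded one during moves; it settled once the arm stood still. No check failed.

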